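# Load the sliding tube rack and index it to the reader

## Robot

A 6-joint arm with a two-finger parallel gripper is mounted at the origin on the work surface. World frame = base frame: x ahead of the robot, y to its left, z up, the work surface at z = 0. Lengths are in mm, angles in rad, forces in N, time in s.
With the tool pointing down it reaches from about 300 to 775 mm from the base axis. Payload 14.6 kg.
Tool frame: the origin (TCP) lies between the finger pads; the fingertips stand 8 mm ahead of it and the grasp point (between the pads) lies 11 mm behind it; z points along the fingers, y is the direction in which the jaws open and shut (so a half turn about z gives the same grasp; the last joint's range is limited). The gripper opens to 94 mm and grips with 3 to 60 N. Pads are 16 mm wide; open, the fingers measure 119 mm over their backs; the gripper's body (75 mm by 177 mm) begins 78 mm behind the grasp point.
Start: joints at [-1.224, 0.3, 1.521, -0, 1.321, -0.067], TCP at [221.142, -503.573, 213.446] pointing down, gripper open.
Joint ranges: [-3.03, 3.03], [-0.79, 2.21], [0.23, 2.52], [-1.04, 4.18], [0, 3.07], [-2.55, 2.55]. Speed limits (rad/s): [2.22, 2.22, 2.57, 3.14, 3.14, 3.14].

## Interface

Orientations are given as [roll, pitch, yaw] about the fixed x, y, z axes, in that order (R = Rz(yaw) Ry(pitch) Rx(roll)).
In Python, from cell import manip gives the robot as it stands. The module is installed in compiled form; this text tells all that it offers.
- The arm moves only by the tool send_rows, never from a script. Its argument "series" is a list that holds one entry, the list of rows, each a list of 5 numbers: the opening, from 0 (shut) to 1 (fully open), then the shift along the tool's x, y, z in mm, then the turn about the tool's z in degrees. In form: [[[gripper, dx, dy, dz, roll], ...]]. A call has 1 to 10 rows; each row is the pose to reach, as a shift and turn from the pose commanded when the call began, along the tool's axes at that moment; what a row does not reach only later rows make up. A row lasts 1/10 s, in which the tool goes at most 50 mm and 8.59 degrees, less where a joint would pass 70% of its speed; a pose out of reach is approached as far as the arm can. A call with a gripper value outside its range is refused whole. The fingers move at their own pace and stop on an object; "newtons" is the grip in N (left out, the last holds). Time passes only in rows, so rows that repeat a pose let the fingers close. It gives the time, the measured TCP pose, the force and the opening at its end, in the units of the state.
- manip.read_state(): the state, without advancing time (a new reading comes with each control period).
- manip.camera(name): name is "scene" or "top" or "wrist"; returns a dict with "img" (400x640x3 uint8, red, green, blue), "vfov" (degrees; the focal length in pixels is half the picture's height over the tangent of half this angle, whatever the lens; pixels are square), "cx", "cy" (the principal point, pixels), "pose" (4x4, takes a point from camera to world coordinates); the wrist camera has in their place "T_tool_cam" (4x4, takes a point from camera to tool coordinates, whose origin is the TCP and whose axes are the flange's). Camera axes: x right, y down, z forward; pixel columns grow to the right and rows downward; lengths in mm; the calibration is good to about 2 mm. A picture is of the moment at which its call begins: read the wrist's pose just before it. There is no depth.
- manip.sign_off(): hands the job in, once; it reports no verdict.
Trained networks look in a picture, given as the dict that the camera call returned (one of the last four; its "shot" number tells which), for a name from the list of things; names that differ only in an ending like _2 or _b are one class to them, and where a whole thing is asked for, a point or a joint stands for the part that bears it (a point fixed in the world has none). Each returns a list of dicts, best first, with "conf" (0 to 1); they miss things now and then, are a little off and sometimes report something else, mostly with a low value. They report only what shows in the picture. A call takes as long as a camera call.
- manip.find_in(target, picture): "rect" ([left, top, width, height] in pixels, round what is visible of it).
- manip.silhouettes(target, picture): "pixels" (400x640 bool, what is visible of it) and "rect" ([left, top, width, height] in pixels, round what is visible of it).
The state is a dict: "clock": time; "joints": joint angles; "qd": joint speeds; "effort": joint torques, N m; "eef_pos": TCP position; "eef_rot": TCP orientation; "wrist_force": force on the tool from outside, world axes, zero at the start; "moment": the same for the moment, N m; "finger_gap": finger opening in mm.
Only numpy, scipy, OpenCV 4.12 (cv2) and the standard library are available. Lean on these libraries where they do the work, as an engineer would, in place of code of your own. Each camera call takes 0.05 s, during which the arm holds its last target. There are 200 camera calls.

## Task

Fill the white sliding rack in order: first the yellow-capped tube into the pocket marked with one dot, then the green-capped tube into the pocket marked with two dots, each standing fully down and let go. Then pull up the red lock knob, slide the rack one hole along towards the white reader with the orange window, let the pin drop into that hole, and press the knob fully down. Finish while still gripping the knob and holding it fully down, because it springs up if let go, and leave the other tubes and the things on the bench where they are.

Things in the scene. Friction and masses are not known exactly. Their poses are not given: they have to be found in the camera images.
- index_rail: fixed slide: aluminium plate 150 mm (x) by 300 mm (y), 12 mm thick. Origin: centre of its underside, on the bench. Its y axis is the sliding direction. A steel index strip 26 mm wide, top 30 mm above the bench, runs along y at x = +45 mm with five holes 11 mm wide at y = -80, -40, 0, 40, 80 mm.
- rack_slide (a joint): position (m) of the sliding white rack along the rail's y axis: 0 at the start (lock pin in the middle hole), +-0.040 with the pin over a neighbouring hole, stops at +-0.084. 2 N of friction; the pin in a hole blocks it but for 1.5 mm of play each way. Rack 44 mm (x) by 120 mm (y), top 66 mm above the bench; three pockets 19 mm wide, 40 mm deep, 36 mm apart along y.
- pocket1 (a point): centre of the floor of the pocket marked with one black dot, at the rack's +y end; 40 mm below the rack's top, 26 mm above the bench. Moves with the rack.
- pocket2 (a point): the same for the middle pocket, marked with two dots.
- pocket3 (a point): the same for the pocket marked with three dots, at the -y end; it already holds the purple-capped tube.
- lock_pin (a joint): height (m) of the lock pin above fully down, 0 to 0.020. A two-way spring (800 N/m) rests it at 0.004, the 8 mm round-ended pin 6 mm deep in its hole; fully down (0, counts below 0.0015) takes 3 to 4 N and it springs up if let go. The tip clears the strip above 0.010; lifting to 0.016 takes 10 N. Off a hole it rests on the strip at 0.010.
- lock_knob: red upright round knob on the lock pin, 28 mm in diameter, 24 mm tall, riding on the sliding rack above the index strip, 75 mm on the +x side of the pocket row, level with pocket two. Origin: its centre, 94 mm above the bench when fully down, 98 mm at rest; rises with the pin. Below it a grey 30 mm square housing, top 70 mm above the bench.
- reader: fixed white reader, 130 mm (x) by 80 mm (y), 95 mm tall, orange windows on its sides and an orange panel on top; it stands at one end of the rail, at either its +y or its -y end. Origin: centre of its underside. A lower blue cooling block (55 mm tall, same footprint) stands at the other end.
- stock_rack: fixed blue rack 160 mm (x) by 50 mm (y), 50 mm tall, with four holes 19 mm in diameter and 40 mm deep in a row along its x axis at -54, -18, 18, 54 mm. Origin: centre of its underside.
- tube_yellow: sample tube, 78 mm tall: pale body 16 mm in diameter with a rounded foot, yellow cap 18 mm in diameter and 20 mm tall at the top; 18 g. Origin: centre of its underside; z points up the tube. It starts standing in one of the stock rack's four holes (which one varies), 40 mm of it down the hole.
- tube_green: sample tube, 78 mm tall: pale body 16 mm in diameter with a rounded foot, green cap 18 mm in diameter and 20 mm tall at the top; 18 g. Origin: centre of its underside; z points up the tube. It starts standing in one of the stock rack's four holes (which one varies), 40 mm of it down the hole.
- tube_white_a: sample tube, 78 mm tall: pale body 16 mm in diameter with a rounded foot, white cap 18 mm in diameter and 20 mm tall at the top; 18 g. Origin: centre of its underside; z points up the tube. It starts standing in one of the stock rack's four holes (which one varies), 40 mm of it down the hole. Leave it there.
- tube_white_b: sample tube, 78 mm tall: pale body 16 mm in diameter with a rounded foot, white cap 18 mm in diameter and 20 mm tall at the top; 18 g. Origin: centre of its underside; z points up the tube. It starts standing in one of the stock rack's four holes (which one varies), 40 mm of it down the hole. Leave it there.
- tube_purple: sample tube, 78 mm tall: pale body 16 mm in diameter with a rounded foot, purple cap 18 mm in diameter and 20 mm tall at the top; 18 g. Origin: centre of its underside; z points up the tube. It stands in pocket three from the start, rides with the rack and stays there.
- bottle: glass bottle with a blue cap, 70 mm in diameter, 150 mm tall, standing at the back, beyond the rail. Origin: centre of its underside. Leave alone.
- beaker: white open beaker, 72 mm wide, 90 mm tall, at the back right. Origin: centre of its underside. Leave alone.
- jar: small amber jar, 52 mm in diameter, 60 mm tall, on the right, near the robot. Origin: centre of its underside. Leave alone.
- timer: grey bench timer 60 by 70 by 22 mm, lying at the front left. Origin: centre of its underside. Leave alone.

How it is judged:
By the outcome, as a careful person would: the job done as asked, in the order asked, and still so for the second after the job is handed in, while the arm keeps its last pose, push and grip.
It also fails if it takes over 72 s, if anything falls off the work surface, if the arm or the gripper's body presses on something with over 40 N, if the wrist force passes 120 N, or if a joint passes its speed limit or range.

## Working session

There is one attempt and no reset: what is moved stays moved. The work goes in short steps, Python scripts to look and compute and a tool call to move; the robot and the scene stay as the last step left them, time stands still between calls to the robot, and variables do not carry over. Pictures are saved under pics/ and viewed, about 8 in all and at most 12, crops included, and the job is handed in when it is done.

Besides the shell and the picture viewer there is one more tool, called after "Request:" by a JSON object that holds its "fn" and its "kwargs". send_rows: Moves the arm, as the interface text tells. Its arguments: {"type":"object","properties":{"series":{"type":"array"},"newtons":{"type":"number"}},"required":["series"]}

```bash
mkdir -p pics; python3 - <<'E'
from cell import manip
import cv2,numpy as np
s=manip.read_state();print({k:np.round(v,3).tolist() for k,v in s.items()})
for n in("scene","top"):
    c=manip.camera(n);cv2.imwrite(f"pics/{n}0.png",c["img"][:,:,::-1]);print(n,c["vfov"],c["cx"],c["cy"],np.round(c["pose"],3).tolist())
    for t in("tube_yellow","tube_green","tube_purple","lock_knob","reader","stock_rack","pocket1","index_rail"):
        print(t,[(np.round(d["rect"]).tolist(),round(d["conf"],2)) for d in manip.find_in(t,c)[:2]])
c=manip.camera("wrist");print(c["T_tool_cam"].round(3).tolist(),c["vfov"])
E
```

```text
{'clock': 0.0, 'joints': [-1.224, 0.3, 1.522, 0.0, 1.321, -0.067], 'qd': [-0.0, 0.002, 0.003, -0.001, -0.0, 0.001], 'effort': [0.0, -53.181, -35.274, 0.071, 0.024, -0.0], 'eef_pos': [221.075, -503.341, 212.905], 'eef_rot': [-3.14, -0.0, 0.414], 'wrist_force': [-0.396, -0.352, -0.115], 'moment': [0.0, 0.021, 0.018], 'finger_gap': 93.616}
scene 54.1566940064608 325.31418097765976 197.81100281831536 [[-0.123, 0.692, -0.712, 1217.748], [0.992, 0.078, -0.095, 82.421], [-0.01, -0.718, -0.696, 770.939], [0.0, 0.0, 0.0, 1.0]]
tube_yellow [([200.0, 190.0, 7.0, 19.0], 0.44)]
tube_green [([207.0, 188.0, 8.0, 13.0], 0.44), ([322.0, 214.0, 128.0, 69.0], 0.35)]
tube_purple [([370.0, 209.0, 6.0, 16.0], 0.66), ([362.0, 214.0, 51.0, 47.0], 0.37)]
lock_knob [([387.0, 229.0, 14.0, 14.0], 0.51)]
reader [([448.0, 209.0, 52.0, 73.0], 0.67)]
stock_rack [([167.0, 228.0, 38.0, 48.0], 0.35), ([364.0, 214.0, 50.0, 48.0], 0.32)]
pocket1 [([360.0, 215.0, 58.0, 45.0], 0.87), ([192.0, 173.0, 42.0, 51.0], 0.36)]
index_rail [([326.0, 216.0, 128.0, 65.0], 0.83)]
top 44.98225141396011 307.1790816008767 196.49850076854207 [[0.026, -0.988, 0.153, 348.333], [-1.0, -0.026, 0.007, -10.045], [-0.003, -0.153, -0.988, 1512.613], [0.0, 0.0, 0.0, 1.0]]
tube_yellow [([411.0, 205.0, 5.0, 5.0], 0.61)]
tube_green [([238.0, 170.0, 44.0, 37.0], 0.38), ([409.0, 216.0, 10.0, 9.0], 0.37)]
tube_purple [([268.0, 194.0, 5.0, 7.0], 0.54)]
lock_knob [([254.0, 164.0, 8.0, 14.0], 0.46)]
reader [([182.0, 164.0, 33.0, 47.0], 0.62), ([396.0, 144.0, 29.0, 29.0], 0.56)]
stock_rack [([399.0, 200.0, 19.0, 53.0], 0.96), ([182.0, 163.0, 32.0, 48.0], 0.33)]
pocket1 [([237.0, 168.0, 45.0, 39.0], 0.7), ([396.0, 148.0, 27.0, 26.0], 0.66)]
index_rail [([210.0, 168.0, 101.0, 51.0], 0.69)]
[[0.0, -0.97, -0.243, 69.036], [1.0, 0.001, -0.0, 0.774], [0.001, -0.243, 0.97, -171.057], [0.0, 0.0, 0.0, 1.0]] 71.87613199876546
```

```bash
python3 - <<'E'
import cv2,numpy as np
a=cv2.imread("pics/top0.png")[130:270,170:437];b=cv2.imread("pics/scene0.png")[150:300,150:510]
f=lambda i,:cv2.resize(i,(800,int(i.shape[0]*800/i.shape[1])),interpolation=cv2.INTER_CUBIC)
o=np.vstack([f(a),f(b)]);o=cv2.resize(o,None,fx=.79,fy=.79);print(o.shape);cv2.imwrite("pics/v1.png",o[:600])
E
```

```text
(594, 632, 3)
```

View pics/v1.png

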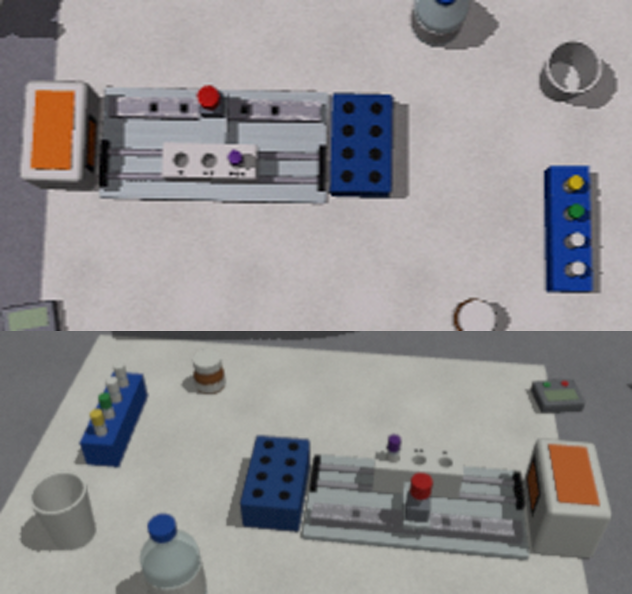

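```bash
cat > h.py <<'E'
from cell import manip
import numpy as np,cv2
from scipy.spatial.transform import Rotation as R
def tool(s):
    T=np.eye(4);T[:3,:3]=R.from_euler("xyz",s["eef_rot"]).as_matrix();T[:3,3]=s["eef_pos"];return T
def shot(n):
    s=manip.read_state();c=manip.camera(n)
    if n=="wrist":c["pose"]=tool(s)@c["T_tool_cam"]
    c["f"]=c["img"].shape[0]/2/np.tan(np.radians(c["vfov"]/2));return c
def at(c,u,v,z):
    d=c["pose"][:3,:3]@[(u-c.get("cx",320))/c["f"],(v-c.get("cy",200))/c["f"],1];o=c["pose"][:3,3]
    return o+d*(z-o[2])/d[2]
def proj(c,p):
    q=np.linalg.inv(c["pose"])@np.r_[p,1];return c["f"]*q[:2]/q[2]+[c.get("cx",320),c.get("cy",200)]
def delta(p):  # tool-frame shift to world point p
    T=tool(manip.read_state());return T[:3,:3].T@(np.array(p)-T[:3,3])
def yawrel(a): # turn about tool z (deg) so that tool y lies at world angle a deg (mod 180)
    y=tool(manip.read_state())[:3,1];cur=np.degrees(np.arctan2(y[1],y[0]));return -((a-cur+90)%180-90)
E
python3 - <<'E'
from h import *
c=shot("top");w=lambda x,y:(170+x/2.367,130+y/2.367)
P={k:at(c,*w(x,y),z).round(1) for k,x,y,z in [("yel",576,183,88),("grn",576,211,88),("w1",577,240,88),("w2",577,269,88),("knob",208,96,110),("p1",181,160,66),("p2",209,159,66),("pur",235,157,104),("railTL",103,88,12),("railBL",101,199,12),("railBR",327,203,12)]}
for k,v in P.items():print(k,v)
print(delta(np.r_[P["yel"][:2],213]),yawrel(0),yawrel(90))
print(c.keys())
E
```

```text
yel [ 544.7 -316.7   88. ]
grn [ 509.4 -316.4   88. ]
w1 [ 473.1 -317.4   88. ]
w2 [ 437.  -317.1   88. ]
knob [639.6 147.6 110. ]
p1 [564.3 183.6  66. ]
p2 [566.5 147.8  66. ]
pur [564.1 111.4 104. ]
railTL [667.2 299.9  12. ]
railBL [517.5 294.2  12. ]
railBR [520.   -4.5  12. ]
[371.39565546 -40.98227423   0.42922699] -66.28981609653175 23.71018390346825
dict_keys(['img', 'vfov', 'cx', 'cy', 'pose', 'shot', 'f'])
```

Request:
{"fn": "send_rows", "kwargs": {"series": [[[0.5,45,-5,0,5],[0.5,90,-10,0,10],[0.5,135,-15,0,15],[0.5,180,-20,5,20],[0.5,225,-25,20,24],[0.5,270,-30,30,24],[0.5,315,-35,45,24],[0.5,371,-41,60,24],[0.5,371,-41,60,24],[0.5,371,-41,60,24]]]}}

```text
clock: 2.0
eef_pos: [544.9, -315.9, 152.6]
eef_rot: [-3.141, 0.001, -0.003]
wrist_force: [0.1, 0.2, -0.0]
finger_gap: 46.9
```

```bash
cat > look.py <<'E'
from h import *
import sys
name,targets=sys.argv[1],sys.argv[2:]
s=manip.read_state();print(round(s["clock"],2),s["eef_pos"].__class__,np.round(s["eef_pos"],1),np.round(s["eef_rot"],3),round(s["finger_gap"],1),np.round(s["joints"],2))
c=shot("wrist");cv2.imwrite(f"pics/{name}.png",c["img"][:,:,::-1])
for t in targets:
    t,z=t.split("=")
    for d in manip.find_in(t,c)[:2]:
        l,tp,w,h=d["rect"];print(t,round(d["conf"],2),np.round(d["rect"]),at(c,l+w/2,tp+h/2,float(z)).round(1))
E
python3 look.py w1 tube_yellow=88 tube_green=88 tube_white_a=88 stock_rack=50
```

```text
2.0 <class 'numpy.ndarray'> [ 544.9 -315.9  152.6] [-3.141e+00  1.000e-03 -3.000e-03] 46.9 [-0.58  0.53  1.34 -0.    1.27  0.99]
tube_yellow 0.89 [310. 189.  17.  33.] [ 550.6 -315.1   88. ]
tube_green 0.98 [310. 225.  21.  29.] [ 518.3 -316.6   88. ]
tube_white_a 0.61 [313. 258.  16.  26.] [ 487.6 -317.3   88. ]
tube_white_a 0.47 [315. 313.  14.  10.] [ 435.7 -317.8   88. ]
stock_rack 0.68 [295. 170.  50. 117.] [ 515.7 -316.1   50. ]
```

View pics/w1.png

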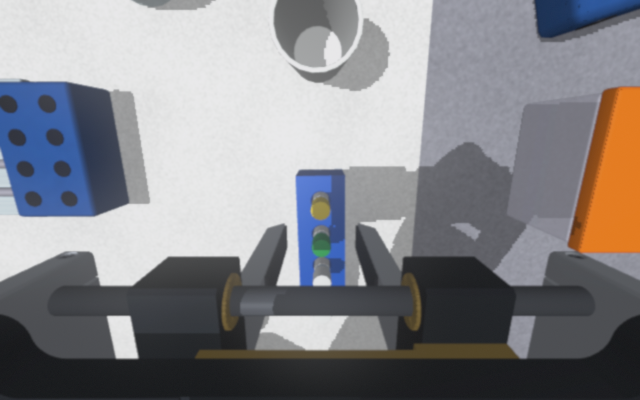

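Request:
{"fn": "send_rows", "kwargs": {"series": [[[0.5,0,0,30,0],[0.5,0,0,60,0],[0.5,0,0,85,0],[0.5,0,0,85,0],[0,0,0,85,0],[0,0,0,85,0],[0,0,0,85,0],[0,0,0,85,0],[0,0,0,85,0],[0,0,0,85,0]]], "newtons": 12}}

```text
clock: 3.25
eef_pos: [544.8, -317.1, 69.3]
eef_rot: [3.141, -0.001, -0.005]
wrist_force: [-0.0, -0.2, 6.1]
finger_gap: 17.5
```

Request:
{"fn": "send_rows", "kwargs": {"series": [[[0,0,0,-20,0],[0,0,0,-50,0],[0,0,0,-90,0],[0,0,0,-130,0],[0,0,-40,-130,0],[0,0,-40,-130,0]]]}}

```text
clock: 3.85
eef_pos: [545.0, -274.1, 199.8]
eef_rot: [3.141, -0.002, -0.003]
wrist_force: [-0.8, -0.0, 0.6]
finger_gap: 17.7
```

```bash
python3 - <<'E'
from h import *
s=manip.read_state();print(s["eef_pos"],s["eef_rot"],s["finger_gap"],s["wrist_force"],s["joints"])
print(delta([564.5,184,198]),yawrel(0.8))
E
```

```text
[ 545.04587952 -274.10334421  199.77526902] [ 3.14129627e+00 -1.67891049e-03 -2.97131773e-03] 17.700003618195616 [-0.81445431 -0.00909191  0.62084646] [-5.26243056e-01  4.43901627e-01  1.35697677e+00  5.98242997e-04
  1.33911194e+00  1.04738794e+00]
[  18.08986    -458.1596413     1.66985369] 89.02972752414558
```

Request:
{"fn": "send_rows", "kwargs": {"series": [[[0,2,-46,0,-8],[0,4,-92,0,-16],[0,6,-138,0,-24],[0,8,-184,0,-32],[0,10,-230,0,-40],[0,12,-276,0,-48],[0,14,-322,0,-56],[0,16,-368,0,-64],[0,18,-414,0,-72],[0,19,-440,0,-80]]]}}

```text
clock: 4.85
eef_pos: [565.4, 165.9, 198.1]
eef_rot: [-3.141, -0.0, 1.399]
wrist_force: [0.5, -0.5, 0.7]
finger_gap: 17.6
```

```bash
python3 - <<'E'
from h import *
s=manip.read_state();print(s["eef_pos"],s["eef_rot"])
print(delta([564.5,184,198]),yawrel(0.8))
E
```

```text
[565.40511618 165.94259442 198.05510716] [-3.14095119e+00 -1.31606185e-05  1.39893755e+00]
[17.63660626 -3.9798161   0.05789221] -10.646782222025578
```

Request:
{"fn": "send_rows", "kwargs": {"series": [[[0,12,-2,0,-7],[0,17.5,-4,0,-10.6],[0,17.5,-4,0,-10.6],[0,17.5,-4,0,-10.6]]]}}

```text
clock: 5.25
eef_pos: [565.0, 180.6, 198.2]
eef_rot: [-3.141, 0.0, 1.574]
wrist_force: [-1.0, -0.2, 0.2]
finger_gap: 17.7
```

```bash
python3 look.py w2 tube_yellow=104 tube_purple=104 lock_knob=110 rack_slide=66 reader=95 index_rail=12; python3 - <<'E'
import cv2
i=cv2.imread("pics/w2.png");cv2.imwrite("pics/w2c.png",cv2.resize(i[60:380,140:500],(800,711))[:600])
E
```

```text
5.25 <class 'numpy.ndarray'> [565.  180.6 198.2] [-3.141  0.     1.574] 17.7 [ 0.25  0.41  1.41 -0.    1.32  0.24]
tube_yellow 0.78 [308. 207.  25.  54.] [563.3 148.2 104. ]
tube_purple 0.54 [315. 262.  17.  12.] [566.6 110.8 104. ]
lock_knob 0.71 [378. 216.  31.  35.] [636.6 151.8 110. ]
rack_slide 0.65 [302. 164. 111. 104.] [606.1 155.9  66. ]
reader 0.83 [283.   0. 146.  86.] [594.6 326.8  95. ]
index_rail 0.6 [285.  89. 127. 199.] [600.5 177.   12. ]
```

View pics/w2c.png

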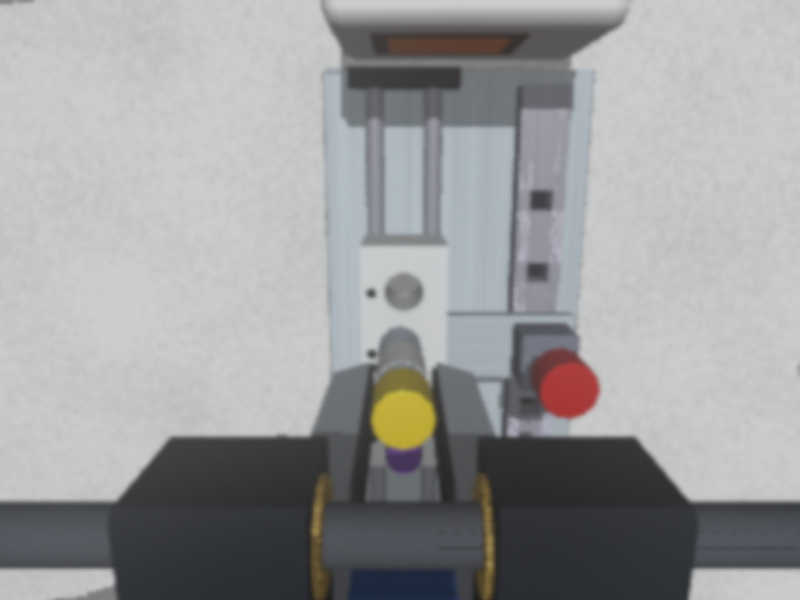

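```bash
python3 - <<'E'
from h import *
c=shot("wrist");w=lambda x,y:(140+x/2.222,60+y/2.222);print(c.get("cx"),c.get("cy"))
for k,x,y,z in [("p1",404,291,66),("cap",404,418,219),("foot",401,345,141),("h40",537,271,30),("h80",541,200,30),("knob",568,387,110),("railBL",328,70,12),("railBR",332,370,12),("railTL",592,70,12),("rackL",361,243,66),("rackR",447,243,66),("rodl",376,90,40),("rodl",374,230,40)]:print(k,at(c,*w(x,y),z).round(1))
print(delta([564.5,184,198]))
E
```

```text
320.85674137509955 200.7236079263099
p1 [565.3 185.2  66. ]
cap [565.  183.3 219. ]
foot [564.  179.6 141. ]
h40 [640.  189.5  30. ]
h80 [639.9 228.7  30. ]
knob [639.2 150.8 110. ]
railBL [523.2 297.1  12. ]
railBR [521.5 123.9  12. ]
railTL [667.6 297.8  12. ]
rackL [543.8 209.4  66. ]
rackR [586.5 209.7  66. ]
rodl [550.5 284.   40. ]
rodl [549.1 213.   40. ]
[ 3.21699746 -0.49284829  0.47709193]
```

Request:
{"fn": "send_rows", "kwargs": {"series": [[[0,3,0,30,0],[0,3,0,60,0],[0,3,0,66,0],[0,3,0,72,0],[0,3,0,78,0],[0,3,0,84,0],[0,3,0,88,0],[0,3,0,88,0]]]}}

```text
clock: 6.45
eef_pos: [564.9, 183.9, 110.3]
eef_rot: [-3.141, 0.0, 1.576]
wrist_force: [0.2, -0.5, -0.3]
finger_gap: 17.4
```

Request:
{"fn": "send_rows", "kwargs": {"series": [[[0,0,0,6,0],[0,0,0,12,0],[0,0,0,18,0],[0,0,0,23,0],[0,0,0,24.5,0],[0,0,0,24.5,0]]]}}

```text
clock: 7.05
eef_pos: [565.0, 184.0, 85.8]
eef_rot: [-3.141, 0.0, 1.576]
wrist_force: [1.2, 0.1, -0.2]
finger_gap: 17.5
```

Request:
{"fn": "send_rows", "kwargs": {"series": [[[0.4,0,0,0,0],[0.4,0,0,0,0],[0.4,0,0,0,0],[0.4,0,0,-10,0],[0.4,0,0,-40,0],[0.4,0,0,-80,0],[0.4,0,0,-100,0],[0.4,0,0,-100,0]]]}}

```text
clock: 7.85
eef_pos: [566.1, 184.3, 190.1]
eef_rot: [3.136, -0.002, 1.576]
wrist_force: [-0.5, 0.5, -0.5]
finger_gap: 37.7
```

```bash
python3 look.py w3 tube_yellow=104 tube_purple=104; python3 - <<'E'
import cv2
from h import *
i=cv2.imread("pics/w3.png");cv2.imwrite("pics/w3c.png",cv2.resize(i[100:380,200:470],(620,600))[:600])
print(delta([509.5,-316.5,175]),yawrel(90))
E
```

```text
7.85 <class 'numpy.ndarray'> [566.1 184.3 190.1] [ 3.136e+00 -2.000e-03  1.576e+00] 37.7 [0.25 0.42 1.42 0.   1.3  0.25]
tube_yellow 0.79 [310. 188.  15.  28.] [562.6 187.9 104. ]
tube_purple 0.56 [313. 248.  16.  34.] [566.3 121.3 104. ]
[-500.05608508  -57.70330193   10.37621403] -89.69548769070099
```

View pics/w3c.png

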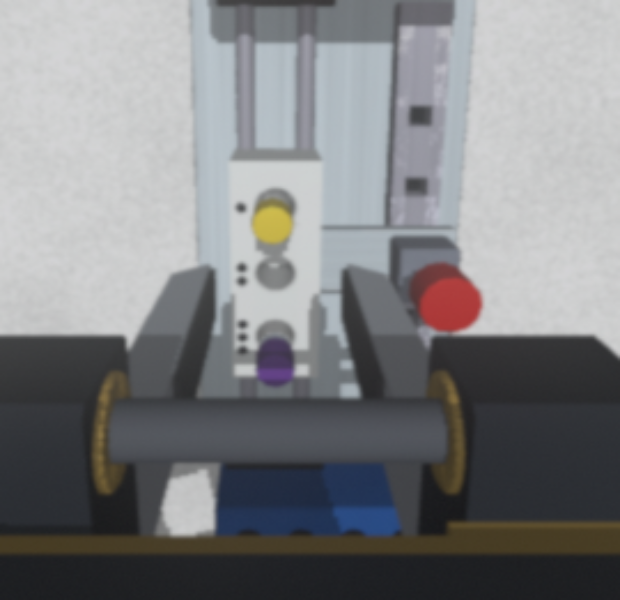

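Request:
{"fn": "send_rows", "kwargs": {"series": [[[0.5,-48,-6,0,8],[0.5,-96,-12,0,16],[0.5,-144,-18,0,24],[0.5,-192,-24,0,32],[0.5,-240,-30,0,40],[0.5,-288,-36,0,48],[0.5,-336,-42,0,56],[0.5,-384,-48,0,64],[0.5,-432,-54,0,72],[0.5,-480,-57,0,80]]]}}

```text
clock: 9.0
eef_pos: [509.4, -298.1, 184.7]
eef_rot: [-3.14, 0.002, 0.174]
wrist_force: [0.5, 0.9, 0.1]
finger_gap: 46.9
```

```bash
python3 - <<'E'
from h import *
print(delta([509.3,-316.5,152]),yawrel(90))
E
```

```text
[-3.25870219 18.17649277 32.66676863] 9.965246891733159
```

Request:
{"fn": "send_rows", "kwargs": {"series": [[[0.5,-3,18,20,8],[0.5,-3,18,32,10],[0.5,-3,18,32,10],[0.5,-3,18,32,10],[0.5,-3,18,32,10]]]}}

```text
clock: 9.5
eef_pos: [511.1, -314.2, 154.5]
eef_rot: [3.141, -0.001, 0.007]
wrist_force: [-0.4, -1.0, 0.2]
finger_gap: 47.1
```

```bash
python3 look.py w4 tube_green=88; python3 - <<'E'
from h import *
i=cv2.imread("pics/w4.png");h=cv2.cvtColor(i,cv2.COLOR_BGR2HSV);m=cv2.inRange(h,(45,120,110),(80,255,255))
n,l,st,ce=cv2.connectedComponentsWithStats(m);c=shot("wrist")
for k in range(1,n):
    if st[k,4]>40:print(st[k],ce[k],at(c,*ce[k],88).round(1))
s=manip.read_state();print(s["eef_pos"])
E
```

```text
9.5 <class 'numpy.ndarray'> [ 511.1 -314.2  154.5] [ 3.141e+00 -1.000e-03  7.000e-03] 47.1 [-0.61  0.46  1.44  0.    1.24  0.95]
tube_green 0.88 [309. 194.  24.  28.] [ 514.8 -315.5   88. ]
tube_green 0.17 [  0. 137.  51.  46.] [555.  -62.1  88. ]
[ 511.12114486 -314.30588424  154.56170615]
```

Request:
{"fn": "send_rows", "kwargs": {"series": [[[0.5,-1.5,1.5,30,0],[0.5,-1.5,1.5,60,0],[0.5,-1.5,1.5,85,0],[0.5,-1.5,1.5,85,0],[0,-1.5,1.5,85,0],[0,-1.5,1.5,85,0],[0,-1.5,1.5,85,0],[0,-1.5,1.5,85,0],[0,-1.5,1.5,85,0]]]}}

```text
clock: 10.55
eef_pos: [509.7, -316.3, 69.8]
eef_rot: [3.141, -0.001, 0.005]
wrist_force: [0.5, -0.0, 4.5]
finger_gap: 17.5
```

Request:
{"fn": "send_rows", "kwargs": {"series": [[[0,0,0,-20,0],[0,0,0,-50,0],[0,0,0,-90,0],[0,0,0,-130,0],[0,0,-40,-130,0],[0,0,-40,-130,0]]]}}

```text
clock: 11.15
eef_pos: [509.5, -273.6, 200.4]
eef_rot: [3.141, -0.002, 0.007]
wrist_force: [-0.2, -0.7, 0.6]
finger_gap: 17.8
```

```bash
python3 - <<'E'
from h import *
s=manip.read_state();print(s["eef_pos"],s["eef_rot"],s["finger_gap"])
print(delta([565.3,148,198]),yawrel(0.5))
E
```

```text
[ 509.50760012 -273.56782507  200.41422328] [ 3.14101765e+00 -1.88543035e-03  7.28693283e-03] 17.759734603143823
[  58.85817138 -421.15146313    2.28303854] 89.9174483807634
```

Request:
{"fn": "send_rows", "kwargs": {"series": [[[0,7,-45,0,-8],[0,14,-90,0,-16],[0,21,-135,0,-24],[0,28,-180,0,-32],[0,35,-225,0,-40],[0,42,-270,0,-48],[0,49,-315,0,-56],[0,56,-360,0,-64],[0,59,-400,0,-72],[0,59,-421,0,-80]]]}}

```text
clock: 12.15
eef_pos: [565.7, 147.9, 198.5]
eef_rot: [-3.141, 0.0, 1.409]
wrist_force: [0.2, -1.0, -1.2]
finger_gap: 17.6
```

Request:
{"fn": "send_rows", "kwargs": {"series": [[[0,0,0,0,-8],[0,0,0,0,-10],[0,0,0,0,-10],[0,0,0,0,-10]]]}}

```text
clock: 12.55
eef_pos: [565.9, 144.9, 198.7]
eef_rot: [-3.141, 0.0, 1.574]
wrist_force: [0.4, -0.4, 0.8]
finger_gap: 17.4
```

```bash
python3 look.py w5 tube_green=220 tube_yellow=104; python3 - <<'E'
import cv2
from h import *
i=cv2.imread("pics/w5.png");cv2.imwrite("pics/w5c.png",cv2.resize(i[100:300,220:427],(620,600),interpolation=cv2.INTER_CUBIC))
print(delta([565.3,148,198]),yawrel(.5))
E
```

```text
12.55 <class 'numpy.ndarray'> [565.9 144.9 198.7] [-3.141  0.     1.574] 17.4 [ 0.19  0.39  1.44 -0.    1.32  0.18]
tube_green 0.92 [308. 210.  29.  53.] [566.5 155.1 220. ]
tube_yellow 0.57 [310. 151.  18.  22.] [563.  185.7 104. ]
[ 3.01813233 -0.58978044  0.9283315 ] -0.25757230876669723
```

View pics/w5c.png

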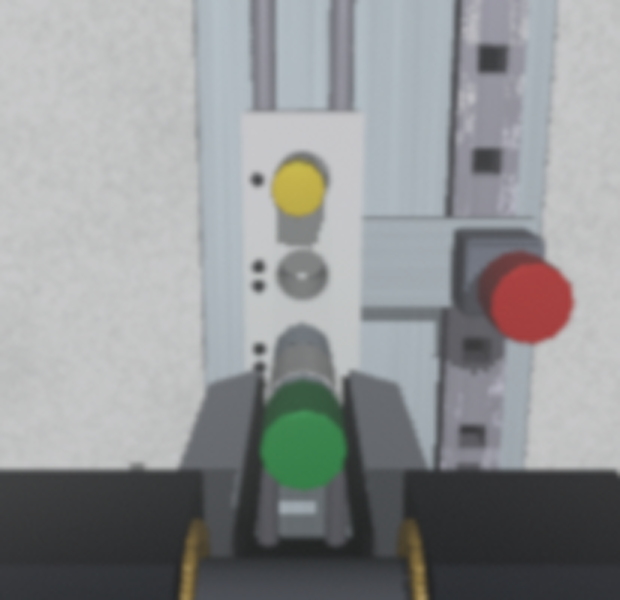

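Request:
{"fn": "send_rows", "kwargs": {"series": [[[0,3,-0.5,30,0],[0,3,-0.5,60,0],[0,3,-0.5,66,0],[0,3,-0.5,72,0],[0,3,-0.5,78,0],[0,3,-0.5,84,0],[0,3,-0.5,88,0],[0,3,-0.5,88,0]]]}}

```text
clock: 13.5
eef_pos: [565.2, 148.2, 110.7]
eef_rot: [-3.141, 0.0, 1.576]
wrist_force: [0.2, -0.4, 0.7]
finger_gap: 17.7
```

Request:
{"fn": "send_rows", "kwargs": {"series": [[[0,0,0,6,0],[0,0,0,12,0],[0,0,0,18,0],[0,0,0,23,0],[0,0,0,24.5,0],[0,0,0,24.5,0]]]}}

```text
clock: 14.1
eef_pos: [565.3, 148.2, 86.3]
eef_rot: [-3.141, 0.0, 1.576]
wrist_force: [0.3, 0.4, -1.4]
finger_gap: 17.8
```

Request:
{"fn": "send_rows", "kwargs": {"series": [[[0.4,0,0,0,0],[0.4,0,0,0,0],[0.4,0,0,0,0],[0.4,0,0,-10,0],[0.4,0,0,-40,0],[0.4,0,0,-80,0],[0.5,0,40,-80,0],[0.5,0,74,-80,0],[0.5,0,74,-80,0],[0.5,0,74,-80,0]]]}}

```text
clock: 15.1
eef_pos: [639.1, 148.6, 166.3]
eef_rot: [-3.141, 0.0, 1.576]
wrist_force: [0.9, -0.2, -0.4]
finger_gap: 47.2
```

```bash
python3 look.py w6 lock_knob=110 tube_green=104; python3 - <<'E'
import cv2
from h import *
i=cv2.imread("pics/w6.png");a=cv2.resize(i[90:300,170:387],(620,600))
c=shot("scene");b=cv2.resize(c["img"][200:290,320:480,::-1],(800,450),interpolation=cv2.INTER_CUBIC)
a=cv2.resize(a,(465,450));o=np.hstack([a,b]);o=cv2.resize(o,(800,int(450*800/1265)));cv2.imwrite("pics/w6c.png",o);print(o.shape)
m=manip.silhouettes("lock_knob",c);print([(d["conf"],d["rect"]) for d in m])
E
```

```text
15.1 <class 'numpy.ndarray'> [639.1 148.6 166.3] [-3.141  0.     1.576] 47.2 [0.17 0.58 1.24 0.   1.33 0.17]
lock_knob 0.61 [304. 192.  37.  39.] [639.4 150.9 110. ]
tube_green 0.72 [222. 142. 119. 113.] [604.5 160.8 104. ]
tube_green 0.7 [229. 191.  29.  32.] [570.5 153.3 104. ]
(284, 800, 3)
[(0.69, [385.1, 230.4, 13.3, 12.8])]
```

View pics/w6c.png

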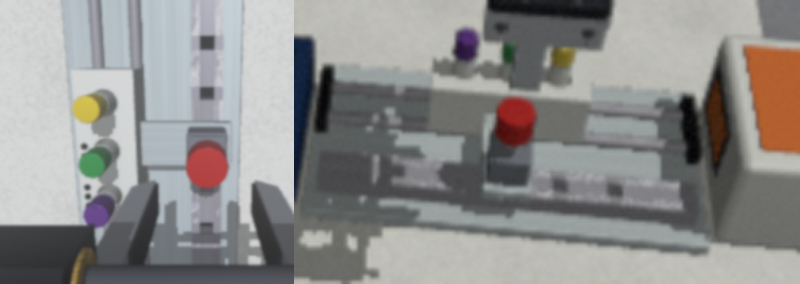

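Request:
{"fn": "send_rows", "kwargs": {"series": [[[0.5,0,0,30,0],[0.5,0,0,60,0],[0.5,0,0,78,0],[0.5,0,0,78,0],[0,0,0,78,0],[0,0,0,78,0],[0,0,0,78,0],[0,0,0,78,0],[0,0,0,78,0]]], "newtons": 40}}

```text
clock: 16.25
eef_pos: [640.3, 148.7, 89.7]
eef_rot: [3.138, -0.001, 1.576]
wrist_force: [6.5, 0.7, 0.5]
finger_gap: 27.2
```

Request:
{"fn": "send_rows", "kwargs": {"series": [[[0,0,0.5,-4,0],[0,0,1,-8,0],[0,0,1,-12,0],[0,0,1,-13.5,0],[0,0,1,-13.5,0],[0,0,1,-13.5,0]]]}}

```text
clock: 16.85
eef_pos: [640.3, 148.7, 101.6]
eef_rot: [-3.141, -0.0, 1.576]
wrist_force: [4.8, 1.0, -9.0]
finger_gap: 27.4
```

Request:
{"fn": "send_rows", "kwargs": {"series": [[[0,5,0,0,0],[0,10,0,0,0],[0,16,0,0,0],[0,22,0,0,0],[0,28,0,0,0],[0,34,0,0,0],[0,38,0,0,0],[0,40,0,0,0],[0,40,0,0,0],[0,40,0,0,0]]]}}

```text
clock: 17.85
eef_pos: [640.1, 188.7, 101.5]
eef_rot: [-3.142, 0.0, 1.576]
wrist_force: [5.9, 1.2, -9.9]
finger_gap: 27.0
```

Request:
{"fn": "send_rows", "kwargs": {"series": [[[0,0,0,3,0],[0,0,0,6,0],[0,0,0,9,0],[0,0,0,12,0],[0,0,0,12,0],[0,0,0,12,0]]]}}

```text
clock: 18.45
eef_pos: [640.3, 188.7, 90.3]
eef_rot: [3.141, -0.0, 1.576]
wrist_force: [3.8, 1.0, -1.4]
finger_gap: 27.0
```

Request:
{"fn": "send_rows", "kwargs": {"series": [[[0,0,0,2,0],[0,0,0,4,0],[0,0,0,6,0],[0,0,0,6,0],[0,0,0,6,0],[0,0,0,6,0]]]}}

```text
clock: 19.05
eef_pos: [640.6, 188.8, 86.0]
eef_rot: [3.14, -0.0, 1.576]
wrist_force: [-1.3, -1.8, 16.2]
finger_gap: 27.0
```

Request:
{"fn": "send_rows", "kwargs": {"series": [[[0,0,0,0,0],[0,0,0,0,0],[0,0,0,0,0],[0,0,0,0,0],[0,0,0,0,0]]]}}

```text
clock: 19.55
eef_pos: [640.6, 188.7, 86.0]
eef_rot: [3.14, -0.001, 1.576]
wrist_force: [-1.1, -1.2, 16.6]
finger_gap: 27.3
```

```bash
python3 - <<'E'
from h import *
c=shot("scene");b=cv2.resize(c["img"][190:290,300:480,::-1],(800,444),interpolation=cv2.INTER_CUBIC)
c=shot("top");a=cv2.resize(c["img"][140:220,170:430,::-1],(800,246),interpolation=cv2.INTER_CUBIC)
cv2.imwrite("pics/f.png",cv2.resize(np.vstack([b,a]),(690,595)))
s=manip.read_state();print(s["clock"],s["eef_pos"],s["wrist_force"],s["finger_gap"])
E
```

```text
19.65 [640.61157293 188.77903811  86.02515587] [-2.20194376 -0.97950296 15.83039932] 27.42689913751884
```

View pics/f.png

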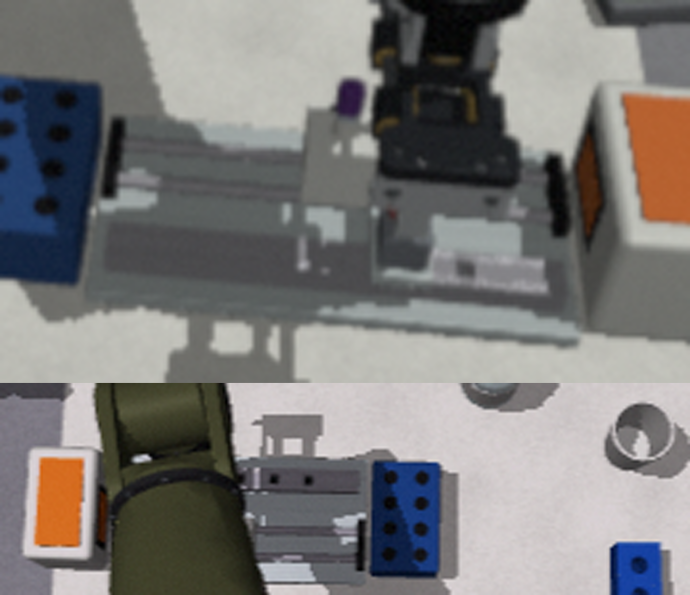

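```bash
python3 -c "
from cell import manip
print(manip.sign_off());s=manip.read_state();print(s['eef_pos'],s['wrist_force'])"
```

```text
the job is handed in; nothing more can be done
None
the job is handed in; nothing more can be done
```

I completed the sequence in order and handed the job in at about 20 s of the 72 s allowed; sign-off gave no verdict.

- **Tubes:** I put the yellow-capped tube in the one-dot pocket, then the green-capped tube in the two-dot pocket. Each was lowered to its expected seated height with almost no resisting force and let go. Pictures afterwards showed both caps about level with the purple one.
- **Lock and slide:** I gripped the red knob at about 40 N and lifted it about 12 mm, which took 9 to 10 N, close to what the spring should need. I then slid the rack 40.0 mm towards the reader and lowered the pin. It reached about its resting height with little force, so it went into the hole rather than sitting on the strip.
- **Finish:** The knob is held down 3.7 mm below the gripped rest height, with a steady push of about 16 N and the gripper still closed on it. The spring alone would push back with about 3 N, so it is on its stop. I estimate the pin is within about 0.4 mm of fully down, give or take 0.7 mm.

**Not confirmed:** In the last pictures the arm hid the yellow and green tubes, so I did not see them after the slide. The wrist also felt 4 to 6 N upward while gripping each tube in the stock rack, which I could not explain; it was gone once they were lifted. No check failed.

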